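# Spring the lid of a bench-top dish incubator with its two catches

### The arm

A 6-joint arm with a two-finger parallel gripper is mounted at the origin on the work surface. World frame = base frame: x ahead of the robot, y to its left, z up, the work surface at z = 0. Lengths are in m, angles in rad, forces in N, time in s.
With the tool pointing down it reaches from about 0.35 to 0.775 m from the base axis. Payload 5.5 kg.
Tool frame: the origin (TCP) lies at the very end of the fingers, on their centre line; the grasp point (between the pads) lies 19 mm behind it; z points along the fingers, y is the line along which they close (so a half turn about z gives the same grasp; the last joint's range is limited). The gripper opens to 85 mm and grips with 20 to 120 N. Pads are 22 mm wide; open, the fingers measure 114 mm over their backs; the gripper's body (76 mm by 85 mm) begins 54 mm behind the grasp point. The pads swing forward as they close: fully open they stand 13 mm farther back than shut.
Start: joints at [-1.329, 0.313, 0.046, 1.304, 0, 1.431], TCP at [0.214, -0.534, 0.231] pointing down, gripper open.
Joint ranges: [-2.76, 2.76], [-0.86, 1.69], [-1.03, 1.26], [-2.2, 2.34], [-1.47, 1.5], [-3.14, 3.14]. Speed limits (rad/s): [2.57, 2.57, 3.14, 3.14, 3.14, 3.14].

### API

Orientations are given as a unit quaternion [w, x, y, z].
In Python, from workcell import get_state, read_camera, calibration, hand_in gives the robot as it stands.
- The arm moves only by the tool drive_tool, never from a script. Its argument "deltas" is a list that holds one entry, the list of rows, each a list of 7 numbers: the closure in counts, from 0 (fully open) to 255 (shut), then the shift along the tool's x, y, z in m, then the turn, a rotation vector about the tool's x, y, z in degrees. A call has 1 to 12 rows; each row is the pose to reach, as a shift and turn from the pose commanded when the call began, along the tool's axes at that moment; what a row does not reach only later rows make up. A row lasts 1/8 s, in which the tool goes at most 62.5 mm and 10.7 degrees, less where a joint would pass 70% of its speed; a pose out of reach is approached as far as the arm can. A call with a gripper value outside its range is refused whole. The fingers move at their own pace and stop on an object; "newtons" is the grip in N (left out, the last holds). Time passes only in rows, so rows that repeat a pose let the fingers close. It gives the time, the measured TCP pose, the force, the opening and the grip force at its end, in the units of the state.
- get_state(): the state, without advancing time (a new reading comes with each control period).
- read_camera(name): name is "scene" or "top"; returns (picture, depth): 480x640x3 uint8, red, green, blue; 480x640 float32, m along the optical axis (not along the pixel's ray), 0 where there is no reading.
- calibration(name): a dict with "mtx" (3x3 intrinsics, pixels), "world_from_camera" (4x4, takes a point from camera to world coordinates). Camera axes: x right, y up, looking along -z (the intrinsics and any distortion apply to the point x, -y, -z); pixel columns grow to the right and rows downward; lengths in m; the calibration is good to about 2 mm. A picture is of the moment at which its call begins. calibration takes no time and is no camera call.
- hand_in(): hands the job in; it is judged then, once.
The state is a dict: "clock": time; "joint_pos": joint angles; "qvel": joint speeds; "tau": joint torques, N m; "tcp_pos": TCP position; "orientation": TCP orientation; "wrist_force": force on the tool from outside, world axes, zero at the start; "ft_torque": the same for the moment, N m; "finger_gap": finger opening in m; "grip_force": force on a finger pad.
Only numpy, scipy, OpenCV 4.12 (cv2) and the standard library are available. Lean on these libraries where they do the work, as an engineer would, in place of code of your own. Each camera call takes 0.05 s, during which the arm holds its last target. There are 200 camera calls.

### The job

Open the dish incubator: press its two push catches down together, one under each fingertip, and keep both down until the lid has sprung up to its stop; then let them come up and move clear. Let the lid rise by itself, do not touch it, and leave the small dish on the front deck and the things standing around the incubator where they are.

Things in the scene. Friction and masses are not known exactly. Their poses are not given: they have to be found in the camera images.
- incubator: White bench-top dish incubator, a fixed box 300 mm deep (its x), 260 wide (its y), 120 high. Origin: centre of its underside. x points from the front (catches, robot's side) to the rear (hinge), y left, z up. The front 60 mm of its top is a flat fixed deck at 120 mm in which both catches sit; behind a 4 mm gap follows the lid, a white frame round a window, level with the deck to 2 mm.
- catch_left_top (a point): Top centre of the left push catch, a square black pad 26 x 26 mm standing 10 mm proud of the deck, at x -125, y +31, z 130 mm on the incubator. Both pads are alike, in line along its y, 62 mm between centres, 36 mm of bare deck between them. The lid's front edge is 40 mm behind their centres. The point goes down with the pad; axes as the incubator's.
- catch_right_top (a point): The same for the right push catch, on the incubator at x -125, y -31, z 130 mm.
- catch_left (a joint): How far the left catch is pressed straight down, in m: 0 up, 0.006 at its bottom stop. Spring: 1.5 N at first to 4 N at the bottom, for each pad (8 N for both). Pressing draws a hook out of the lid; it is free of the lid from about 0.0035 and surely near the bottom. Let go, the pad springs back up.
- catch_right (a joint): The same for the right catch. The lid comes free only while both catches are down.
- lid (a joint): Angle of the lid about its hinge along the rear edge, in rad: 0 to 0.005 shut (a little play), 0.22 at its stop, ajar. Once both hooks are drawn, its spring lifts it slowly against a damper; it takes about 2 s to the stop and then stays there by itself.
- lid_edge (a point): Middle of the lid's front upper edge (lid 232 mm wide, 218 mm from hinge to front edge). It is 122 mm above the bench when shut and rises to about 170 mm at the stop, 40 to 49 mm behind the pads' centres.
- deck_dish_center (a point): Centre of a small loose lidded culture dish, 39 mm across and 12 mm high, standing on the deck near its left end, 63 mm or more from the centre of the left pad. Not to be moved.
- bottle_center (a point): Centre of a medium bottle, 48 mm across and 105 mm high, standing on the bench beside the incubator. Not to be moved.
- stack_center (a point): Centre of a stack of three 60 mm culture dishes, 48 mm high, standing on the bench beside the incubator. Not to be moved.
- objective_center (a point): Centre of a microscope objective, a metal barrel 32 mm across and 50 mm high, standing on the bench beside the incubator. Not to be moved.

How it is judged:
By the outcome, as a careful person would: the job done as asked, in the order asked, and still so for the second after the job is handed in, with the robot touching nothing.
It also fails if it takes over 32 s, if anything falls off the work surface, if the arm or the gripper's body presses on something with over 40 N, if the wrist force passes 120 N, or if a joint passes its speed limit or range.

## Working session

There is one attempt and no reset: what is moved stays moved. The work goes in short steps, Python scripts to look and compute and a tool call to move; the robot and the scene stay as the last step left them, time stands still between calls to the robot, and variables do not carry over. Pictures are saved under pics/ and viewed, at most 10 in all, crops included, and the job is handed in when it is done.

Besides the shell and the picture viewer there is one more tool, called after ">>>" by a JSON object that holds its "api" and its "payload", one argument or row to a line. drive_tool: Moves the arm, as the interface text tells. Its arguments: {"type":"object","properties":{"deltas":{"type":"array","items":{"type":"array","items":{"type":"array","items":{"type":"number"}}}},"newtons":{"type":"number"}},"required":["deltas"]}

```bash
mkdir -p pics
cat > h.py <<'E'
import numpy as np, cv2
from workcell import get_state, read_camera, calibration, hand_in
def shot(n,f):
    p,d=read_camera(n); cv2.imwrite('pics/'+f+'.png',p[:,:,::-1]); np.savez('/tmp/'+f,p=p,d=d); return p,d
def cloud(n,d):
    c=calibration(n); K=c['mtx']; T=np.array(c['world_from_camera'])
    v,u=np.mgrid[0:d.shape[0],0:d.shape[1]]
    X=np.stack([(u-K[0][2])/K[0][0]*d,-(v-K[1][2])/K[1][1]*d,-d,np.ones_like(d)],-1)
    return (X@T.T)[...,:3]
E
python3 - <<'E'
from h import *
for n in('top','scene'):
    p,d=shot(n,n+'0'); c=calibration(n); print({k:np.round(np.array(v),3).tolist() for k,v in c.items() if not isinstance(v,str)})
s=get_state(); print(s)
E
```

```text
{'mtx': [[622.965, 0.0, 316.522], [0.0, 622.965, 230.83], [0.0, 0.0, 1.0]], 'world_from_camera': [[-0.005, 0.991, -0.133, 0.452], [-1.0, -0.005, 0.0, 0.034], [-0.0, 0.133, 0.991, 1.316], [0.0, 0.0, 0.0, 1.0]]}
{'mtx': [[621.428, 0.0, 325.355], [0.0, 621.428, 232.801], [0.0, 0.0, 1.0]], 'world_from_camera': [[-0.893, -0.325, 0.312, 0.962], [0.45, -0.65, 0.613, 0.72], [0.004, 0.687, 0.726, 0.898], [0.0, 0.0, 0.0, 1.0]]}
{'clock': 0.1, 'joint_pos': array([-1.32860311e+00,  3.13938860e-01,  4.51070546e-02,  1.30361046e+00,
        9.89672003e-06,  1.43116239e+00]), 'qvel': array([ 0.00097673, -0.0013399 ,  0.00261411, -0.00024859,  0.00112   ,
       -0.00208193]), 'tau': array([ 1.65344434e-03, -4.81723917e+01,  2.99244583e+01,  1.27278134e-02,
       -1.72178111e-04,  1.54832435e-05]), 'tcp_pos': array([ 0.21412082, -0.53315807,  0.23049625]), 'orientation': array([-8.22140359e-04,  9.81830956e-01,  1.89755885e-01, -3.72411851e-05]), 'wrist_force': array([ 0.34545036,  0.23656109, -0.53857756]), 'ft_torque': array([ 0.03624309, -0.00929681,  0.01855412]), 'grip_force': 0.0, 'finger_gap': 0.08534388689915684}
```

View pics/top0.png

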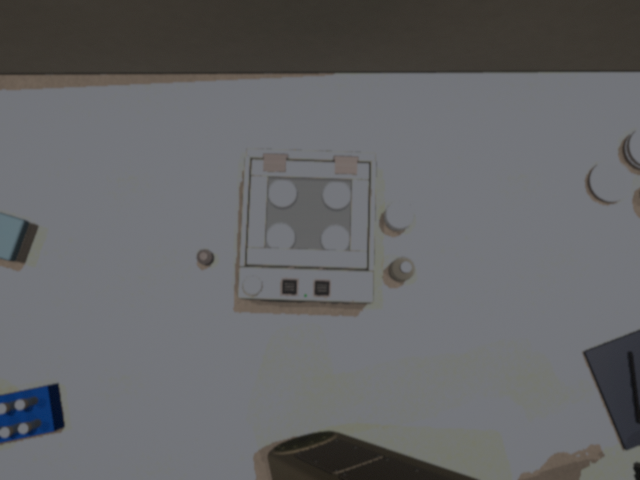

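View pics/scene0.png

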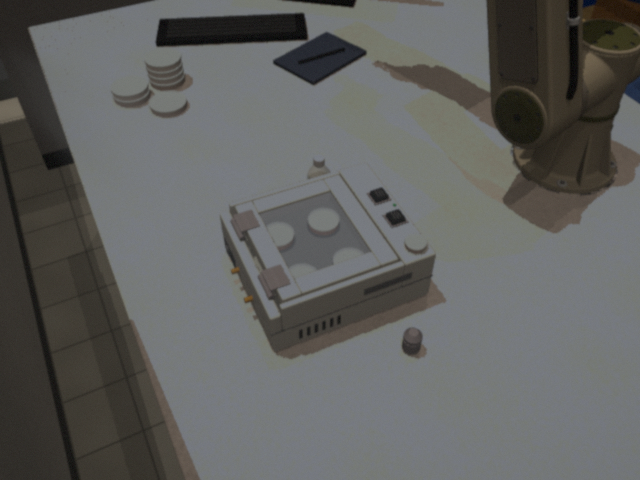

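The top view shows the incubator at cols 240–375, with the pads near (289,287) and (322,288), the deck dish at (252,286), the objective at (205,257), and the bottle and stack at (402,269) and (397,218). Next I'll measure the pads.

Run:
```python
from h import *
from scipy import ndimage as nd
for n,boxes in(('top',[(275,303,275,303),(308,336,275,303)]),('scene',[(365,392,180,205),(382,410,204,230)])):
    z=np.load(f'/tmp/{n}0.npz'); p,d=z['p'],z['d']; W=cloud(n,d); g=p.max(2).astype(int); C=[]
    for a,b,c,e in boxes:
        w=W[c:e,a:b]; gg=g[c:e,a:b]
        hi=(gg<75)&(w[...,2]>.122)&(w[...,2]<.14)
        v,u=np.nonzero(hi); q=w[hi]
        print(n,hi.sum(),'px',u.mean()+a,v.mean()+c,'med',np.median(q,0).round(4),'mid',((np.percentile(q,3,0)+np.percentile(q,97,0))/2).round(4),'ext',(np.percentile(q,98,0)-np.percentile(q,2,0)).round(4)); C.append(q.mean(0))
    print(C, 'sep',np.linalg.norm((C[0]-C[1])[:2]),'ang(y axis dir)',np.degrees(np.arctan2(*(-(C[0]-C[1])[:2]*[1,-1])[[0,1]])))
    if n=='top':
        m=(W[...,2]>.112)&(W[...,2]<.135); m[:140]=0;m[310:]=0;m[:,:225]=0;m[:,388:]=0
        l,k=nd.label(m); i=np.argmax(nd.sum(m,l,range(1,k+1)))+1
        q=W[l==i][:,:2].astype(np.float32); r=cv2.minAreaRect(q); print('incub',r, cv2.boxPoints(r).round(3).tolist())
```

```text
top 192 px 288.984375 286.5104166666667 med [0.5042 0.0866 0.1298] mid [0.5043 0.0874 0.129 ] ext [0.0246 0.0264 0.011 ]
top 192 px 321.5208333333333 287.4947916666667 med [0.5019 0.0249 0.13  ] mid [0.502  0.0249 0.1304] ext [0.0246 0.0247 0.0095]
[array([0.50417088, 0.08661296, 0.12982001]), array([0.50199693, 0.02484506, 0.13015671])] sep 0.061806148489110896 ang(y axis dir) -2.0157140683082093
incub ((0.6226642727851868, 0.05119349807500839), (0.26059868931770325, 0.28792136907577515), 87.73649597167969) [[0.4740000069141388, -0.0729999989271164], [0.7609999775886536, -0.08500000089406967], [0.7720000147819519, 0.17599999904632568], [0.48399999737739563, 0.18700000643730164]]
scene 198 px 378.85353535353534 195.09595959595958 med [0.5035 0.0332 0.1307] mid [0.5019 0.0299 0.1284] ext [0.0254 0.0264 0.0118]
scene 214 px 395.0747663551402 217.15420560747663 med [0.507  0.0933 0.1308] mid [0.5049 0.0915 0.1283] ext [0.0251 0.0262 0.0119]
[array([0.50327838, 0.03132442, 0.12967329]), array([0.50615116, 0.09256696, 0.12951653])] sep 0.06130987779787293 ang(y axis dir) 177.3143236821034
```

Run:
```python
import cv2
a=cv2.imread('pics/top0.png')[240:310,230:420]; b=cv2.imread('pics/scene0.png')[160:270,340:450]
a=cv2.resize(a,None,fx=4,fy=4,interpolation=2); b=cv2.resize(b[:,:],None,fx=2.5,fy=2.5)
import numpy as np
c=np.zeros((560,760,3),np.uint8); c[:280]=a; c[285:560,:275]=b; cv2.imwrite('pics/c0.png',cv2.convertScaleAbs(c,alpha=1.5))
```

```text
(no output)
```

View pics/c0.png

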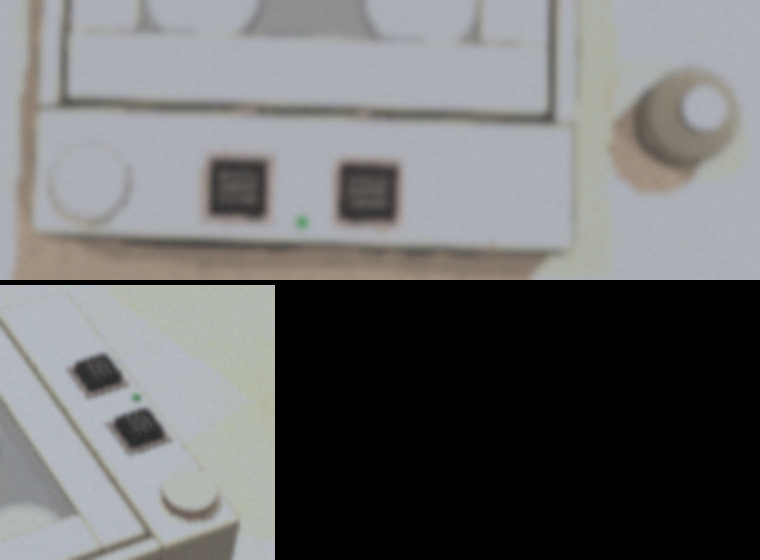

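The crop confirms both pads are clear, with the deck dish well to the left of the left pad. I'll average the two views for the target and compute the move.

```bash
cat >> h.py <<'E'
from scipy.spatial.transform import Rotation as R
def delta(pos,yaw):
    s=get_state(); q=s['orientation']; A=R.from_quat([q[1],q[2],q[3],q[0]])
    y=np.radians(yaw); B=R.from_matrix(np.array([[np.cos(y),np.sin(y),0],[np.sin(y),-np.cos(y),0],[0,0,-1.]]))
    return (A.inv().apply(np.array(pos)-s['tcp_pos'])).round(4),(A.inv()*B).as_rotvec(degrees=True).round(2),s['clock']
E
python3 -c "
from h import *
print(delta([.5035,.057,.2],177.9))"
```

```text
(array([ 0.4884, -0.4398,  0.0313]), array([-1.0000e-02, -1.3000e-01, -1.5602e+02]), 0.1)
```

>>> {"api": "drive_tool", "payload": {
  "deltas": [
    [[112,0.04,-0.036,0.0,0,0,-10],[112,0.08,-0.072,0.0,0,0,-20],[112,0.12,-0.108,0.0,0,0,-30],[112,0.16,-0.144,0.0,0,0,-40],[112,0.2,-0.18,0.0,0,0,-50],[112,0.24,-0.216,0.0,0,0,-60],[112,0.28,-0.252,0.0,0,0,-70],[112,0.32,-0.288,0.0,0,0,-80],[112,0.36,-0.324,0.0,0,0,-90],[112,0.4,-0.36,0.0,0,0,-100],[112,0.43,-0.387,0.0,0,0,-110],[112,0.45,-0.405,0.0,0,0,-120]]
  ],
  "newtons": 20
}}

```text
clock: 1.6
tcp_pos: [0.4812, 0.0118, 0.2308]
orientation: [-0.0, 0.323, 0.946, -0.0]
wrist_force: [0.1, 0.7, -0.0]
finger_gap: 0.0478
grip_force: 0.0
```

```bash
python3 -c "
from h import *
print(delta([.5035,.057,.19],177.9)); s=get_state(); print(s['joint_pos'],s['tcp_pos'],s['finger_gap'])"
```

```text
(array([0.0099, 0.0494, 0.0408]), array([-1.000e-02, -4.000e-02, -3.558e+01]), 1.6)
[-1.42492884e-01  1.32828417e-01 -1.86071344e-01  1.25263066e+00
  1.99093975e-05  5.15164587e-01] [0.48118235 0.01179222 0.23084224] 0.04782260093498479
```

>>> {"api": "drive_tool", "payload": {
  "deltas": [
    [[112,0.003,0.012,0.01,0,0,-10],[112,0.006,0.025,0.02,0,0,-20],[112,0.009,0.038,0.03,0,0,-30],[112,0.01,0.049,0.045,0,0,-35.6],[112,0.01,0.049,0.06,0,0,-35.6],[112,0.01,0.049,0.06,0,0,-35.6],[112,0.01,0.049,0.06,0,0,-35.6]]
  ]
}}

```text
clock: 2.48
tcp_pos: [0.5032, 0.0542, 0.1715]
orientation: [-0.0, 0.023, 1.0, -0.0]
wrist_force: [0.4, -1.1, 0.6]
finger_gap: 0.0482
grip_force: 0.0
```

Run:
```python
from h import *
s=get_state(); print(s['joint_pos'],s['tcp_pos'],s['finger_gap'],delta([.5035,.057,.13],177.9))
p,d=shot('scene','scene1'); p2,d2=shot('top','top1')
a=cv2.resize(p[130:270,330:470],None,fx=4,fy=4,interpolation=2)[:,:,::-1]
b=cv2.resize(p2[235:335,255:355],None,fx=2.4,fy=2.4)[:,:,::-1]
c=np.zeros((560,800,3),np.uint8); c[:,:560]=a; c[:240,560:]=b; cv2.imwrite('pics/c1.png',cv2.convertScaleAbs(c,alpha=1.5))
```

```text
[-5.13030583e-02  2.07795881e-01 -2.42984320e-01  1.12007340e+00
 -1.75549386e-04 -5.79741253e-03] [0.50320258 0.05421412 0.171486  ] 0.04819404247128482 (array([-0.0002,  0.0028,  0.0415]), array([-0.01, -0.  , -0.51]), 2.475)
```

View pics/c1.png

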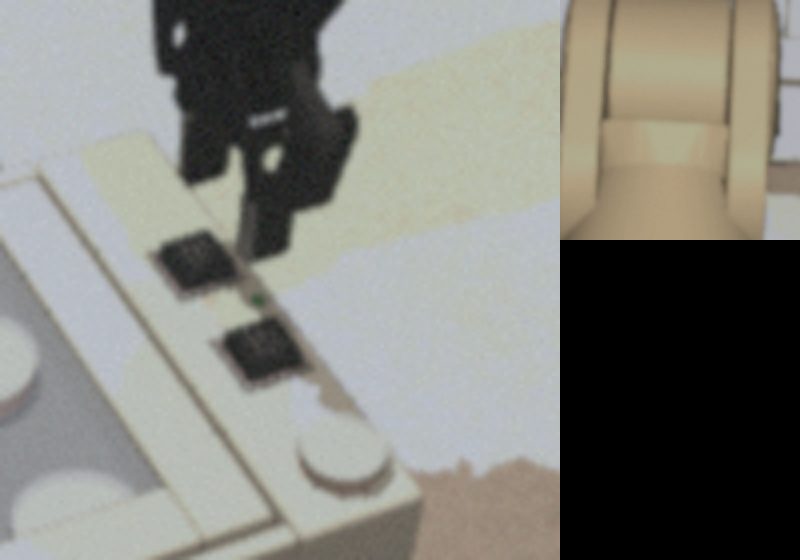

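The fingers hover in the scene view with tips near crop (265,255) and (203,180), and the pads are unobstructed at (198,260) and (263,348). I'll compare finger and pad positions within this camera.

Run:
```python
from h import *
z=np.load('/tmp/scene1.npz'); p,d=z['p'],z['d']; W=cloud('scene',d); g=p.max(2).astype(int)
def st(m,t):
    q=W[m]; print(t,len(q),'lo',np.percentile(q,4,0).round(4),'hi',np.percentile(q,96,0).round(4),'med',np.median(q,0).round(4))
def box(m,a,b,c,e):
    k=np.zeros_like(m); k[c:e,a:b]=m[c:e,a:b]; return k
dark=(g<75)
zz=W[...,2]
st(box(dark,388,408,178,197),'near tip'); st(box(dark,374,388,160,178),'far tip')
for t,b in(('near',(388,408,165,197)),('far',(374,388,155,178))):
    for lo in(.165,.17,.175,.18,.185,.19):
        m=box(dark&(zz>lo)&(zz<lo+.005),*b)
        if m.sum()>3: st(m,f'{t} z{lo}')
# pad tops: project pixel centroid to z plane
c=calibration('scene');K=c['mtx'];T=np.array(c['world_from_camera'])
def proj(X):
    x=np.linalg.inv(T)@np.r_[X,1]; return np.array([K[0][0]*x[0]/-x[2]+K[0][2],K[1][1]*x[1]/x[2]+K[1][2]]).round(1)
A=np.array([.5035,.0565]);yv=np.array([.0375,.9993]);xv=np.array([.9993,-.0375])
for sgn in(1,-1):
    print('pad corners',[((proj(np.r_[A+yv*(31*sgn+13*i)/1e3+xv*13*j/1e3,.13])-[330,130])*4).tolist() for i,j in((1,1),(1,-1),(-1,-1),(-1,1))])
tc=get_state()['tcp_pos'][:2]
for sgn in(1,-1):
  for h in (.17,.178,.184):
    print('tip outer/inner',h,[((proj(np.r_[tc+yv*sgn*o+xv*j,h])-[330,130])*4).tolist() for o in(.0241,.0386) for j in(.011,-.011)])
```

```text
near tip 249 lo [0.4895 0.0405 0.1304] hi [0.5176 0.1105 0.2352] med [0.5114 0.0899 0.2004]
far tip 186 lo [0.4923 0.026  0.1776] hi [0.5134 0.0325 0.2122] med [0.5041 0.0294 0.1953]
near z0.175 7 lo [0.5054 0.0823 0.1765] hi [0.5144 0.0846 0.1798] med [0.5118 0.0837 0.1774]
near z0.18 16 lo [0.5006 0.0787 0.1818] hi [0.5153 0.0905 0.1846] med [0.5119 0.0851 0.1832]
near z0.185 28 lo [0.5006 0.0779 0.1851] hi [0.515  0.0907 0.1896] med [0.5099 0.0874 0.1867]
near z0.19 26 lo [0.4995 0.0782 0.1903] hi [0.5145 0.0917 0.1948] med [0.5097 0.089  0.1921]
far z0.175 17 lo [0.4928 0.0261 0.1756] hi [0.5101 0.0304 0.1795] med [0.5013 0.0288 0.1787]
far z0.18 27 lo [0.4923 0.0263 0.1804] hi [0.5121 0.0312 0.1845] med [0.5009 0.029  0.1826]
far z0.185 23 lo [0.4922 0.0263 0.1857] hi [0.5128 0.0307 0.1898] med [0.5052 0.0294 0.1873]
far z0.19 23 lo [0.4908 0.0258 0.1904] hi [0.5127 0.0318 0.1947] med [0.5013 0.0296 0.1924]
pad corners [[245.5999999999999, 367.6], [298.0, 350.0], [268.79999999999995, 312.0], [216.79999999999995, 328.79999999999995]]
pad corners [[178.79999999999995, 277.6], [229
[... 398 characters left out ...]
000000000005, 259.6]]
tip outer/inner 0.184 [[234.4000000000001, 242.79999999999995], [279.5999999999999, 228.0], [250.79999999999995, 264.0], [296.79999999999995, 249.20000000000005]]
tip outer/inner 0.17 [[179.20000000000005, 198.39999999999998], [223.20000000000005, 184.39999999999998], [164.0, 178.39999999999998], [207.5999999999999, 164.79999999999995]]
tip outer/inner 0.178 [[180.4000000000001, 184.39999999999998], [224.79999999999995, 170.79999999999995], [164.79999999999995, 164.39999999999998], [209.20000000000005, 151.20000000000005]]
tip outer/inner 0.184 [[181.20000000000005, 174.0], [225.5999999999999, 160.39999999999998], [165.5999999999999, 154.0], [210.0, 140.79999999999995]]
```

Run:
```python
from h import *
W=None
for f in('scene0','scene1'):
    z=np.load(f'/tmp/{f}.npz'); p,d=z['p'],z['d']; W=cloud('scene',d); g=p.max(2).astype(int)
    for a,b,c,e in((365,392,182,206),(382,410,204,230)):
        m=np.zeros(g.shape,bool); m[c:e,a:b]=(g<75)[c:e,a:b]; m&=(W[...,2]>.1275)&(W[...,2]<.135)
        q=W[m].astype(np.float32); r=cv2.minAreaRect(q[:,:2]); print(f,m.sum(),np.round(r[0],4),np.round(r[1],4),round(r[2],1),np.median(q,0).round(4))
```

```text
Traceback (most recent call last):
cv2.error: OpenCV(4.12.0) /io/opencv/modules/imgproc/src/convhull.cpp:143: error: (-215:Assertion failed) total >= 0 && (depth == CV_32F || depth == CV_32S) in function 'convexHull'
```

Run:
```python
from h import *
for f in('scene0','scene1'):
    z=np.load(f'/tmp/{f}.npz'); p,d=z['p'],z['d']; W=cloud('scene',d); g=p.max(2).astype(int)
    for a,b,c,e in((365,392,182,206),(382,410,204,230)):
        m=np.zeros(g.shape,bool); m[c:e,a:b]=(g<75)[c:e,a:b]; m&=(W[...,2]>.1275)&(W[...,2]<.135)
        q=W[m]; r=cv2.minAreaRect(np.ascontiguousarray(q[:,:2],dtype=np.float32)); print(f,m.sum(),np.round(r[0],4),np.round(r[1],4),round(r[2],1),np.median(q,0).round(4))
```

```text
scene0 143 [0.5014 0.0291] [0.028  0.0257] 89.7 [0.502  0.0307 0.1318]
scene0 158 [0.5044 0.0899] [0.0253 0.0281] 80.5 [0.5053 0.0915 0.1314]
scene1 145 [0.5014 0.0292] [0.0252 0.0277] 83.6 [0.5022 0.0302 0.1315]
scene1 163 [0.5038 0.0897] [0.0269 0.0277] 88.7 [0.5048 0.0919 0.1315]
```

>>> {"api": "drive_tool", "payload": {
  "deltas": [
    [[112,0,0.004,0.01,0,0,-0.5],[112,0,0.004,0.025,0,0,-0.5],[112,0,0.004,0.036,0,0,-0.5],[112,0,0.004,0.041,0,0,-0.5],[112,0,0.004,0.044,0,0,-0.5],[112,0,0.004,0.046,0,0,-0.5],[112,0,0.004,0.047,0,0,-0.5],[112,0,0.004,0.048,0,0,-0.5],[112,0,0.004,0.048,0,0,-0.5]]
  ]
}}

```text
clock: 3.7
tcp_pos: [0.5031, 0.0586, 0.1239]
orientation: [-0.0, 0.018, 1.0, -0.0]
wrist_force: [-3.1, 0.0, 5.7]
finger_gap: 0.0478
grip_force: 2.7
```

Run:
```python
from h import *
s=get_state(); print(s['tcp_pos'],s['finger_gap'],s['wrist_force'],s['ft_torque'])
p,d=shot('scene','scene2')
a=cv2.resize(p[130:270,320:470],None,fx=4,fy=4,interpolation=2)[:,:,::-1]
cv2.imwrite('pics/c2.png',cv2.convertScaleAbs(a,alpha=1.5))
```

```text
[0.50311172 0.05855355 0.12390447] 0.04779234633490216 [-3.10674185  0.03953299  5.69682022] [-0.08063445  0.75475643 -0.05873017]
```

View pics/c2.png

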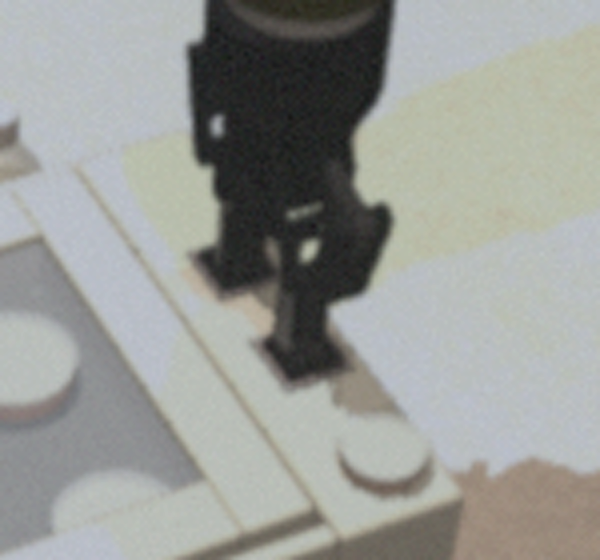

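The fingertips sit centred on both pads at crop (232,265) and (303,355), and the pads are partly pressed. I'll press to the bottom and hold.

>>> {"api": "drive_tool", "payload": {
  "deltas": [
    [[112,0,0,0.001,0,0,0],[112,0,0,0.002,0,0,0],[112,0,0,0.003,0,0,0],[112,0,0,0.0035,0,0,0],[112,0,0,0.0035,0,0,0],[112,0,0,0.0035,0,0,0]]
  ]
}}

```text
clock: 4.5
tcp_pos: [0.5032, 0.0586, 0.1213]
orientation: [0.0, 0.018, 1.0, -0.0]
wrist_force: [-6.2, 0.1, 10.9]
finger_gap: 0.0478
grip_force: 5.7
```

>>> {"api": "drive_tool", "payload": {
  "deltas": [
    [[112,0,0,0.0005,0,0,0],[112,0,0,0.0005,0,0,0],[112,0,0,0.0005,0,0,0],[112,0,0,0.0005,0,0,0],[112,0,0,0.0005,0,0,0],[112,0,0,0.0005,0,0,0],[112,0,0,0.0005,0,0,0],[112,0,0,0.0005,0,0,0],[112,0,0,0.0005,0,0,0],[112,0,0,0.0005,0,0,0],[112,0,0,0.0005,0,0,0],[112,0,0,0.0005,0,0,0]]
  ]
}}

```text
clock: 6.0
tcp_pos: [0.5032, 0.0586, 0.1213]
orientation: [0.0, 0.018, 1.0, -0.0]
wrist_force: [-7.3, -0.2, 14.4]
finger_gap: 0.0482
grip_force: 7.3
```

>>> {"api": "drive_tool", "payload": {
  "deltas": [
    [[112,0,0,0,0,0,0],[112,0,0,0,0,0,0],[112,0,0,0,0,0,0],[112,0,0,0,0,0,0],[112,0,0,0,0,0,0],[112,0,0,0,0,0,0],[112,0,0,0,0,0,0],[112,0,0,0,0,0,0]]
  ]
}}

```text
clock: 7.0
tcp_pos: [0.5032, 0.0586, 0.1213]
orientation: [0.0, 0.018, 1.0, -0.0]
wrist_force: [-7.2, -0.2, 13.7]
finger_gap: 0.0479
grip_force: 7.3
```

Run:
```python
from h import *
p,d=shot('scene','scene3'); W=cloud('scene',d)
W0=cloud('scene',np.load('/tmp/scene0.npz')['d'])
for u,v in((365,225),(350,205),(380,245)): print(W0[v,u].round(3),W[v-8:v+3,u].round(3)[::5].tolist())
a=cv2.resize(p[120:340,200:470],None,fx=2.6,fy=2.6,interpolation=2)[:,:,::-1]
cv2.imwrite('pics/c3.png',cv2.convertScaleAbs(a,alpha=1.5))
```

```text
[0.559 0.081 0.123] [[0.572, 0.1, 0.166], [0.578, 0.109, 0.165], [0.583, 0.118, 0.164]]
[0.56  0.026 0.125] [[0.573, 0.048, 0.168], [0.576, 0.055, 0.164], [0.582, 0.065, 0.163]]
[0.56  0.133 0.123] [[0.572, 0.149, 0.164], [0.577, 0.158, 0.163], [0.583, 0.168, 0.165]]
```

View pics/c3.png

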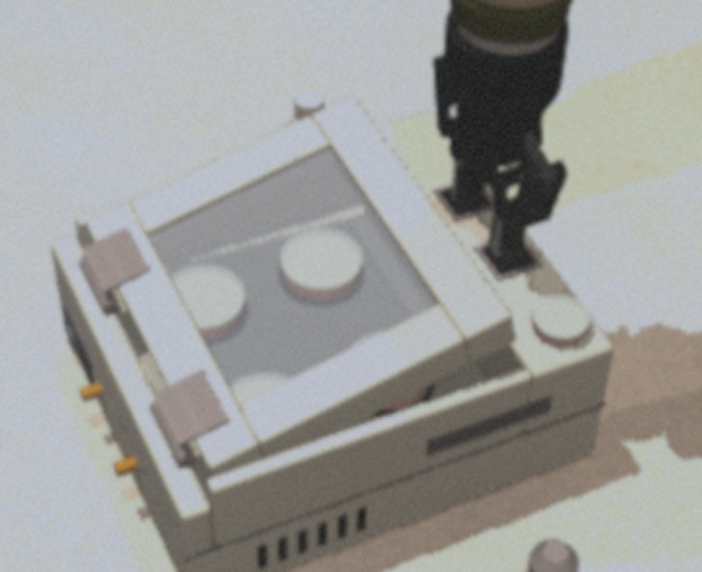

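The lid is up: its frame is near z 0.165, which matches the 0.22 rad stop. The fingers are still holding both pads down. After a short extra hold I'll release straight up and back off toward the robot.

>>> {"api": "drive_tool", "payload": {
  "deltas": [
    [[112,0,0,0,0,0,0],[112,0,0,0,0,0,0],[112,0,0,0,0,0,0],[112,0,0,0,0,0,0],[112,0,0,-0.004,0,0,0],[112,0,0,-0.008,0,0,0],[112,0,0,-0.014,0,0,0],[112,0,0,-0.025,0,0,0],[112,0.01,0,-0.045,0,0,0],[112,0.03,0,-0.075,0,0,0],[112,0.06,0,-0.11,0,0,0],[112,0.08,0,-0.14,0,0,0]]
  ]
}}

```text
clock: 8.55
tcp_pos: [0.4228, 0.0615, 0.2611]
orientation: [0.001, 0.018, 1.0, -0.0]
wrist_force: [0.7, 0.1, -0.5]
finger_gap: 0.0477
grip_force: 0.0
```

>>> {"api": "drive_tool", "payload": {
  "deltas": [
    [[112,0.01,0,-0.01,0,0,0],[112,0.01,0,-0.01,0,0,0],[112,0.01,0,-0.01,0,0,0],[112,0.01,0,-0.01,0,0,0]]
  ]
}}

```text
clock: 9.05
tcp_pos: [0.4136, 0.0617, 0.268]
orientation: [-0.001, 0.018, 1.0, -0.0]
wrist_force: [0.1, 0.2, 0.1]
finger_gap: 0.0478
grip_force: 0.0
```

Run:
```python
from h import *
p,d=shot('scene','scene4'); W=cloud('scene',d); print(W[222,365],get_state()['qvel'].round(3),get_state()['wrist_force'])
cv2.imwrite('pics/s4.png',cv2.convertScaleAbs(p[:,:,::-1],alpha=1.4))
```

```text
[0.57821048 0.11009844 0.16630172] [ 0.001 -0.004  0.002  0.003 -0.001 -0.001] [ 0.27728934 -0.972822   -0.67439729]
```

View pics/s4.png

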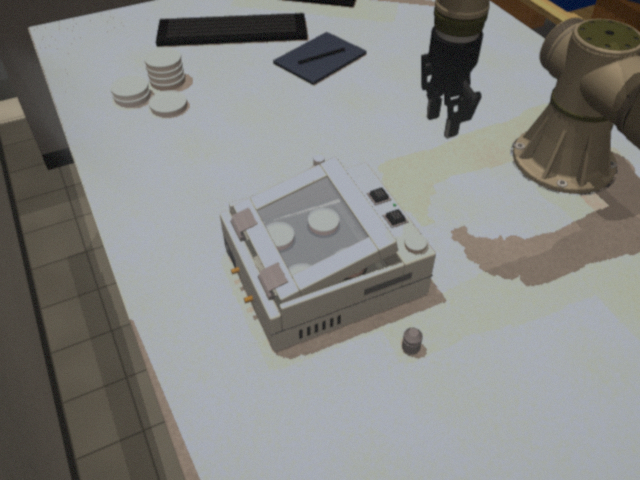

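The lid stands open at its stop, and both pads are back up at (378,195) and (396,217). The deck dish at (416,242) and the objective at (412,340) have not moved, and the arm is clear.

```bash
python3 -c "
from workcell import hand_in
print(hand_in())"
```

```text
the job is handed in; nothing more can be done
None
```

The incubator is open and handed in at about 9 s: both catches were held down until the lid reached its stop, they came back up, and the arm backed off clear. The deck dish and objective are unmoved in the last picture; the bottle and stack are mostly hidden there, but the arm never went near them.

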